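Eject the thick battery and trap it at the charger

ROBOT

A 6-joint arm with a two-finger parallel gripper is mounted at the origin on the work surface. World frame = base frame: x ahead of the robot, y to its left, z up, the work surface at z = 0. Lengths are in m, angles in degrees, forces in N, time in s.
With the tool pointing down it reaches from about 0.25 to 0.725 m from the base axis. Payload 9.7 kg.
Tool frame: the origin (TCP) lies at the very end of the fingers, on their centre line; the grasp point (between the pads) lies 19 mm behind it (bot.grip_point_offset is the distance from the TCP to the grasp point, in m); y points along the fingers, x is the direction in which the jaws open and shut, and the axes are right-handed (so a half turn about y gives the same grasp; the last joint's range is limited). The gripper opens to 85 mm and grips with 20 to 120 N. Pads are 22 mm wide; open, the fingers measure 114 mm over their backs; the gripper's body (76 mm by 85 mm) begins 54 mm behind the grasp point. The pads swing forward as they close: fully open they stand 13 mm farther back than shut.
Start: joints at [75.344, 4.979, 10.078, 95.1, 0, 90], TCP at [0.139, 0.532, 0.231] pointing down, gripper open.
Joint ranges: [-179.16, 179.16], [-48.56, 103.87], [-65.8, 70.77], [-126.05, 130.52], [-82.76, 87.17], [-180, 180]. Speed limits (degrees/s): [127.2, 127.2, 147.25, 180, 180, 180].

INTERFACE

Orientations are given as [roll, pitch, yaw] about the fixed x, y, z axes, in that order (R = Rz(yaw) Ry(pitch) Rx(roll)).
In Python, from workcell import bot gives the robot as it stands.
- The arm moves only by the shell command python3 -m inch 'ROWS' [FORCE]. ROWS is JSON, a list of rows, each a list of 3 entries, a list of its own where there are three numbers: the shift along the tool's x, y, z in mm, then the turn, a rotation vector about the tool's x, y, z in rad, then the finger opening in mm, from 0 to 85.4. In form: [[[x, y, z], [ax, ay, az], grip], ...]. A call has 1 to 20 rows; each row is the pose to reach, as a shift and turn from the pose measured when the call began, along the tool's axes at that moment; what a row does not reach only later rows make up. A row lasts 1/10 s, in which the tool goes at most 50 mm and 8.59 degrees, less where a joint would pass 70% of its speed; a pose out of reach is approached as far as the arm can. A call with a gripper value outside its range is refused whole. The fingers move at their own pace and stop on an object; FORCE is the grip in N (left out, the last holds). Time passes only in rows, so rows that repeat a pose let the fingers close. It gives the time, the measured TCP pose, the force and the opening at its end, in the units of the state.
- bot.get_obs(): the state, without advancing time (a new reading comes with each control period).
- bot.camera(name): name is "side" or "top"; returns a dict with "frame" (480x640x3 uint8, red, green, blue), "mtx" (3x3 intrinsics, pixels), "origin" and "orientation" of the camera in the world. Camera axes: x right, y down, z forward; pixel columns grow to the right and rows downward; lengths in m; the calibration is good to about 2 mm. A picture is of the moment at which its call begins. There is no depth.
- bot.job_done(): hands the job in, once; it reports no verdict.
Trained networks look in a picture, given as the dict that the camera call returned (one of the last four; its "shot" number tells which), for a name from the list of things; names that differ only in an ending like _2 or _b are one class to them, and where a whole thing is asked for, a point or a joint stands for the part that bears it (a point fixed in the world has none). Each returns a list of dicts, best first, with "confidence" (0 to 1); they miss things now and then, are a little off and sometimes report something else, mostly with a low value. They report only what shows in the picture. A call takes as long as a camera call. They do not tell look-alikes from the thing itself.
- bot.search_frame(picture, name): "box" ([left, top, right, bottom] in pixels, round what is visible of it).
- bot.cut_out(picture, name): "region" (480x640 bool, what is visible of it) and "box" ([left, top, right, bottom] in pixels, round what is visible of it).
The state is a dict: "time": time; "q": joint angles; "qd": joint speeds; "joint_efforts": joint torques, N m; "ee_pos": TCP position; "tcp_rot": TCP orientation; "wrist_force": force on the tool from outside, world axes, zero at the start; "torque": the same for the moment, N m; "opening": finger opening in m.
Only numpy, scipy, OpenCV 4.12 (cv2) and the standard library are available. Lean on these libraries where they do the work, as an engineer would, in place of code of your own. Each camera call takes 0.05 s, during which the arm holds its last target. There are 200 camera calls.

TASK

The order terminal needs the thick battery from the two-bay charger. With one fingertip press the release key of the thick battery's bay fully down so that the battery springs out of its contacts, and let the other finger stop it on the sloping lead-in before it slides off the front; the slim battery stays locked, and nothing is lifted or knocked about. Finish while holding: one finger still keeps the key down and the battery rests trapped against the other finger.

Things in the scene. Friction and masses are not known exactly. Their poses are not given: they have to be found in the camera images.
- charger: two-bay battery charger fixed on the counter, off-white, 157 mm deep (x), 176 mm wide (y). Its deck slopes down to the open front at 18 degrees, from 65 mm high at the back to 16 mm at the front edge; a contact block 22 mm higher closes the back. Origin on the counter under the middle of the housing; x from front to back, y left, z up
- deck: the charger's sloping deck: two lanes 46.5 mm wide between rails 8 mm high. Origin on its surface, midway across, where the front faces of locked batteries stand, 17 mm ahead of the charger's origin, 35 mm above the counter; x up the slope, y left, z square to the deck. Ahead of the batteries each lane goes on 60 mm as an open lead-in to the front edge (x from 0 to -60 mm)
- bay_left (a point): point on the deck in the middle of the left bay's lane, under the front face of its battery when locked (54.5 mm left of the deck's origin). The latch nose stands there up to 8 mm ahead of this face and 6 mm above the deck while the key is up
- bay_right (a point): the same for the right bay (27.5 mm right of the deck's origin)
- pack_thick: thick battery, dark grey, pale label, 44 mm wide, 74 long, 34 thick (upper part 36 wide), about 200 g, loose, locked in either bay. Origin under its middle, 37 mm behind its front face; x up the slope. Unlocked, a spring pushes it 12 mm (3 to 1.5 N) down the lane (free of the contacts after 6 mm); it slides on down the slippery deck at some 0.5 m/s and off the front in 0.2 s unless stopped
- pack_slim: the slim battery, alike but only 14 mm thick and flat on top, about 100 g, locked in the other bay; it must stay locked. Origin under its middle, 37 mm behind its front face
- key_left (a joint): travel of the left bay's release key, m: 0 up, 0.008 fully down. It goes straight down against a spring (2 N at first, 5.5 N fully down) and comes back when let go. The latch nose is one piece with it and frees the battery at about 0.0065; when the key is let go the nose rises again
- key_right (a joint): the same for the right bay's release key
- key_left_top (a point): middle of the level top of the left bay's key, a dark ridged cap 24 x 23 mm. Each key serves the bay on its LEFT (+y side of the charger): it lies beside that bay's lead-in, 41 mm right of the lane's centre line and 40 mm down the slope from the locked battery's front face. Its top is 16 mm above the deck beside it when up, 8 mm when fully down
- key_right_top (a point): the same for the right bay's key
- terminal: handheld order terminal lying face down beside the charger, dark plastic, 78 x 152 x 24 mm, empty battery compartment on top; loose bystander; origin under its centre
- cup_near: sealed red drink cup, 90 mm wide, 155 mm tall, behind and to the right of the charger; loose bystander; origin under its centre
- calculator: desk calculator, 105 x 150 x 16 mm, behind the charger; loose bystander; origin under its centre
- bell: steel counter bell, 80 mm wide, 52 mm tall, in front and to the right of the charger; loose bystander; origin under its centre
- tumbler: steel tumbler with a white cap, 68 mm wide, 180 mm tall; loose bystander; origin under its centre
- tape: black tape dispenser, 140 x 50 x 78 mm; loose bystander; origin under its centre
- cup_far: sealed red drink cup, 94 mm wide, 165 mm tall; loose bystander; origin under its centre
Things that resemble listed ones, but are neither listed nor needed, are in the scene too. What is shaped like the pack_thick but pink or turquoise is not meant.

How it is judged (in metres and radians):
On the way, in this order (a step that is already met when the one before it is completed fails the run):
1. the key beside the thick battery is going down, the battery still in its bay (value of joint any of key_left, key_right above 0.003 m and x of pack_thick in the frame of deck above 0.032 m).
2. the thick battery has sprung out of its contacts, at least 6 mm down the lane (x of pack_thick in the frame of deck below 0.031 m).
At the end, for the whole second after the job is handed in: a finger holds the thick battery's release key at least 5 mm down (more than 0.5 N on it) while the thick battery, at rest and flat on the deck in its lane, is stopped by a finger (more than 0.05 N), 6 to 58 mm down the lane from its locked place; the slim battery is still locked (within 4 mm) (((y of pack_thick in the frame of deck above 0.0135 m and value of joint key_left above 0.005 m and contact force between the fingers and key_left above 0.5 N) or (y of pack_thick in the frame of deck below 0.0135 m and value of joint key_right above 0.005 m and contact force between the fingers and key_right above 0.5 N)) and contact force between the fingers and pack_thick above 0.05 N and x of pack_thick in the frame of deck between -0.021 and 0.031 m and z of pack_thick in the frame of deck between -0.004 and 0.006 m and angle between the z axis of pack_thick and the z axis of deck, either way round below 0.12 rad and linear speed of pack_thick below 0.02 m/s and x of pack_slim in the frame of deck above 0.033 m); the arm keeps its last pose, push and grip.
It fails at once if the thick battery slid away: its front face ran 58 mm or more down the lane, over the front edge (x of pack_thick in the frame of deck below -0.021 m).
It fails at once if the thick battery was lifted off the deck (z of pack_thick in the frame of deck above 0.01 m).
It fails at once if the slim battery was ejected, lifted or moved (x of pack_slim in the frame of deck below 0.031 m or z of pack_slim in the frame of deck above 0.008 m).
It fails at once if a bystander was pushed more than 20 mm (distance of any of terminal, cup_near, calculator, bell, tumbler, tape, cup_far from where it was at the start of the episode above 0.02 m).
It also fails if it takes over 32 s, if anything falls off the work surface, if the arm or the gripper's body presses on something with over 40 N, if the wrist force passes 120 N, or if a joint passes its speed limit or range.

## Working session

There is one attempt and no reset: what is moved stays moved. The work goes in short steps, Python scripts to look and compute and a shell command to move; the robot and the scene stay as the last step left them, time stands still between calls to the robot, and variables do not carry over. Pictures are saved under pics/ and viewed, about 8 in all and at most 12, crops included, and the job is handed in when it is done.

```bash
mkdir -p pics
cat > h.py <<'E'
import numpy as np,cv2
from workcell import bot
from scipy.spatial.transform import Rotation as R
def show(p,f): cv2.imwrite(f,cv2.cvtColor(p["frame"],cv2.COLOR_RGB2BGR))
E
python3 - <<'E'
from h import *
print(bot.get_obs())
for c in ["top","side"]:
    p=bot.camera(c); show(p,f"pics/{c}0.png"); print(c,p["mtx"],p["origin"],p["orientation"])
    np.save(f"pics/{c}.npy",p,allow_pickle=True)
    for n in ["charger","pack_thick","pack_slim","key_left","terminal","bell"]:
        print(n,[(d["box"],round(d["confidence"],2)) for d in bot.search_frame(p,n)])
E
```

```text
{'time': 0.0, 'q': array([ 7.53444935e+01,  5.01233510e+00,  1.00349881e+01,  9.51021622e+01,
       -1.78339349e-03,  8.99999812e+01]), 'qd': array([-0.03372527, -0.08379912,  0.05061271, -0.00172039,  0.04919411,
        0.08155956]), 'joint_efforts': array([-2.16077278e-03, -5.20399475e+01,  4.64790487e+01,  1.67140405e-02,
       -2.18649216e-04,  6.56301978e-06]), 'ee_pos': array([0.13910051, 0.53186702, 0.23057603]), 'tcp_rot': array([-9.00017834e+01,  7.95092630e-02,  7.53445124e+01]), 'wrist_force': array([-0.17780791,  0.05930669, -0.194649  ]), 'torque': array([ 0.01623232, -0.00762179, -0.03167989]), 'opening': 0.08531173787195785}
top [[458.3160111    0.         318.83548441]
 [  0.         458.3160111  233.51240651]
 [  0.           0.           1.        ]] [0.38683425 0.03349647 1.15935593] [-170.27864434   -0.39866955  -90.17597189]
charger [([306.2, 212.9, 383.3, 284.2], 0.74), ([336.8, 267.9, 348.3, 279.1], 0.28)]
pack_thick [([314.3, 235.1, 332.2, 263.5], 0.79), ([210.2, 213.0, 238.6, 230.4], 0.61), ([349.0, 304.5, 369.4, 335.5], 0.57), ([278.2, 318.0, 305.3, 345.7
[... 302 characters left out ...]
.04149294 241.5633605 ]
 [  0.           0.           1.        ]] [ 0.45187334 -0.98890911  0.9539861 ] [-131.37200334    0.2896492    -5.55349664]
charger [([288.7, 222.3, 363.2, 310.4], 0.89), ([304.9, 229.9, 338.6, 259.0], 0.51)]
pack_thick [([333.9, 181.5, 357.5, 210.1], 0.71), ([235.0, 275.7, 267.5, 303.7], 0.71), ([306.6, 232.4, 339.6, 258.1], 0.69), ([225.2, 227.0, 255.7, 253.1], 0.69), ([286.4, 222.3, 360.4, 303.0], 0.59), ([298.4, 276.1, 315.1, 299.6], 0.38)]
pack_slim [([317.0, 255.9, 344.8, 278.7], 0.63)]
key_left [([290.7, 251.4, 308.0, 272.0], 0.47), ([301.8, 275.9, 318.3, 298.6], 0.36), ([253.7, 96.6, 287.6, 161.6], 0.2)]
terminal [([299.0, 278.1, 318.4, 299.7], 0.47)]
bell []
```

Run:
```python
import cv2,numpy as np
a=cv2.imread("pics/top0.png");b=cv2.imread("pics/side0.png")
x=cv2.resize(a[195:345,200:440],(800,500),interpolation=cv2.INTER_CUBIC)
cv2.imwrite("pics/ctop.png",x)
y=cv2.resize(b[200:320,220:380],(800,600),interpolation=cv2.INTER_CUBIC)
cv2.imwrite("pics/cside.png",y)
```

```text
(no output)
```

View pics/ctop.png

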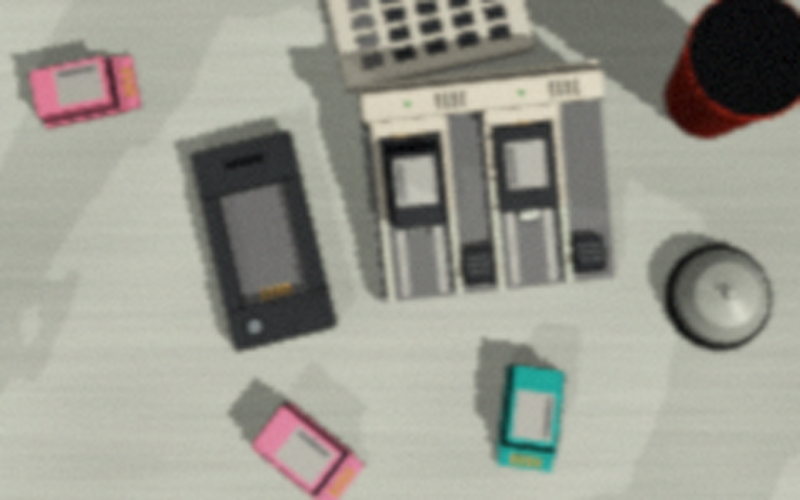

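View pics/cside.png

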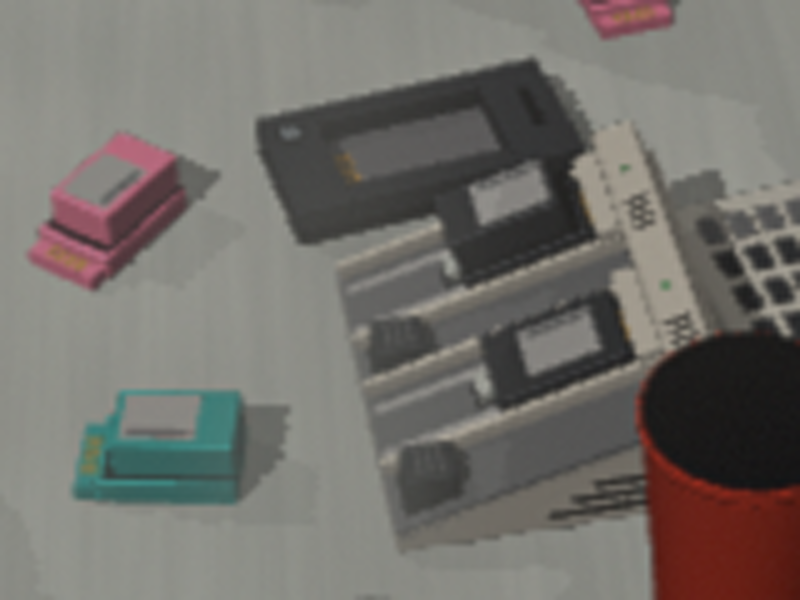

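View pics/top0.png

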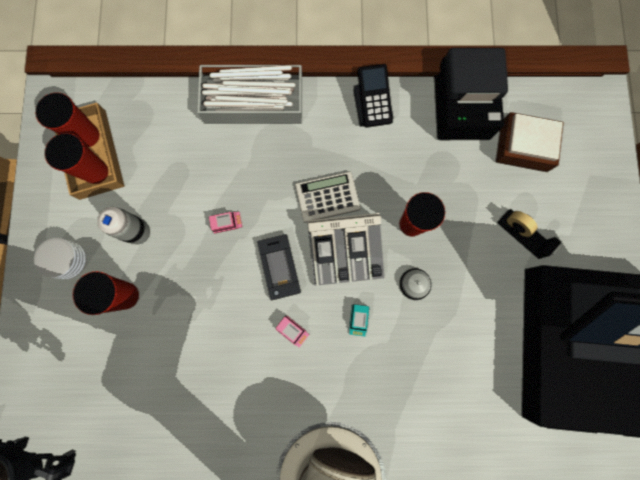

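The thick battery (tall, dark grey) is in the charger's left bay, at top crop (415,185) or full image px (324,250). The slim one is at (525,165). Look-alikes:
- pink at full image px (225,221)
- pink at (292,331)
- turquoise at (360,319)

The key I want is the left bay's key, at top crop (478,263). Next I'll fit the charger pose from both pictures.

```bash
cat >> h.py <<'E'
c18,s18=np.cos(np.radians(18)),np.sin(np.radians(18))
def deck(x,y,z): return np.array([-.017+x*c18-z*s18,y,.035+x*s18+z*c18])
def world(p,t):
    c,s=np.cos(t[2]),np.sin(t[2]); return np.array([t[0]+c*p[0]-s*p[1],t[1]+s*p[0]+c*p[1],p[2]])
def proj(P,w):
    v=R.from_euler("xyz",P["orientation"],degrees=True).as_matrix().T@(w-np.array(P["origin"])); k=P["mtx"]@v; return k[:2]/k[2]
def load(c): return np.load(f"pics/{c}.npy",allow_pickle=True).item()
E
cat > fit.py <<'E'
from h import *
from scipy.optimize import least_squares
T,S=load("top"),load("side")
tp=lambda u,v:(200+u*.3,195+v*.3)
sp=lambda u,v:(220+u*.2,200+v*.2)
C=np.array
pts=[(T,tp(360,92),C([.0785,.088,.087])),(T,tp(600,63),C([.0785,-.088,.087])),
(T,tp(388,298),C([-.0785,.088,.016])),(T,tp(612,275),C([-.0785,-.088,.016])),
(T,tp(530,214),deck(-.004,-.0275,.006)),
(S,sp(402,552),C([-.0785,-.088,0])),(S,sp(452,265),deck(-.004,.0545,.006)),(S,sp(484,385),deck(-.004,-.0275,.006)),
(S,sp(630,122),C([.0785,.088,.087]))]
f=lambda t:np.concatenate([proj(P,world(w,t))-u for P,u,w in pts])
r=least_squares(f,[.4,0,.1],loss="soft_l1")
t=r.x;print(t,np.degrees(t[2]));print(f(t).reshape(-1,2).round(1))
np.save("t.npy",t)
def draw(P,x0,y0,w,h,s,fn):
    im=cv2.resize(cv2.cvtColor(P["frame"],cv2.COLOR_RGB2BGR)[y0:y0+h,x0:x0+w],None,fx=s,fy=s,interpolation=cv2.INTER_CUBIC)
    q=lambda L,col:cv2.polylines(im,[np.array([(proj(P,world(p,t))-[x0-.5,y0-.5])*s for p in L]).astype(int)],True,col,1)
    for y in(.0135,-.0685):
        m=deck(-.04,y,0)+C([0,0,.016])
        q([m+C([a,b,0]) for a,b in((-.0115,-.012),(.0115,-.012),(.0115,.012),(-.0115,.012))],(0,255,255))
    q([deck(0,.0325,.034),deck(0,.0765,.034),deck(.074,.0765,.034),deck(.074,.0325,.034)],(0,0,255))
    q([deck(0,-.0495,.014),deck(0,-.0055,.014),deck(.074,-.0055,.014),deck(.074,-.0495,.014)],(0,255,0))
    q([C([-.0785,.088,.016]),C([-.0785,-.088,.016]),C([.0785,-.088,.087]),C([.0785,.088,.087])],(255,0,255))
    return im
a=draw(T,300,205,92,90,6,0);b=draw(S,280,215,92,100,6,0)
cv2.imwrite("pics/ov.png",np.hstack([cv2.resize(a,(400,391)),cv2.resize(b,(400,391) if 0 else (400,435))[:391]]))
E
python3 fit.py
```

```text
[ 0.53520329 -0.04368159  0.12912929] 7.39856345118717
[[-1.  -2. ]
 [-0.2 -2.7]
 [-0.8  3.4]
 [ 2.   1. ]
 [ 0.2 -0.7]
 [-2.1  2.4]
 [-0.9  0.2]
 [ 0.1  0.2]
 [ 1.8 -1.8]]
```

View pics/ov.png

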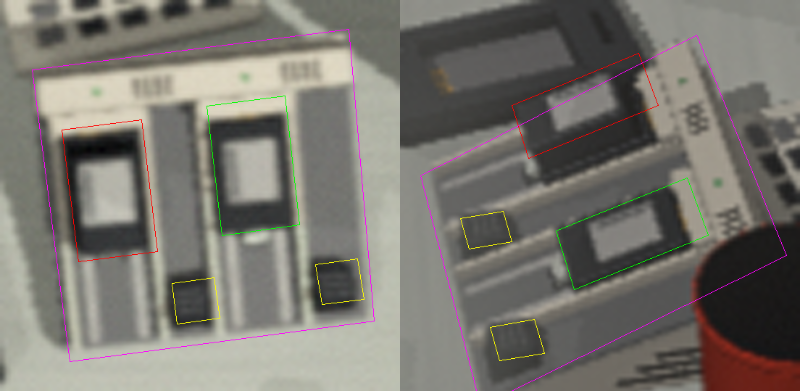

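Both key outlines match the picture to about 2 mm, and the thick pack is in the left bay. The yaw fit may be about 1° too large, which doesn't matter here. Now I'll work out the move.

```bash
cat > go.py <<'E'
from h import *
t=np.load("t.npy"); o=bot.get_obs()
k=deck(-.039,.034,0); g=world(k,t); kt=world(deck(-.04,.0135,0)+[0,0,.016],t)
print("key",kt.round(4),"tcp target xy",g.round(4), "cup?")
Rc=R.from_euler("xyz",o["tcp_rot"],degrees=True)
tg=R.from_euler("xyz",[-90,0,90+np.degrees(t[2])],degrees=True)
print("pose",o["ee_pos"].round(4),o["tcp_rot"].round(2),"q",o["q"].round(1),"F",o["wrist_force"].round(2),"op",o["opening"],"t",o["time"])
for z in(.15,.06,.045):
    d=np.array([g[0],g[1],z])-o["ee_pos"]; print(z,"shift mm",(Rc.inv().apply(d)*1000).round(1),"rot",(Rc.inv()*tg).as_rotvec().round(4))
E
python3 go.py
```

```text
key [ 0.4789 -0.0374  0.0386] tcp target xy [ 0.4772 -0.0169  0.0229] cup?
pose [0.1392 0.5321 0.2313] [-90.     0.    75.34] q [75.3  5.  10.1 95.1  0.  90. ] F [-0.23  1.7   0.82] op 0.08561493826325899 t 0.7
0.15 shift mm [-445.6   81.3 -465.9] rot [-0.     -0.3849 -0.    ]
0.06 shift mm [-445.6  171.3 -465.9] rot [-0.     -0.3849 -0.    ]
0.045 shift mm [-445.6  186.3 -465.9] rot [-0.     -0.3849 -0.    ]
```

```bash
python3 -m inch '[[[-35,0,-36],[0,-0.03,0],60],[[-70,0,-73],[0,-0.06,0],27],[[-105,0,-110],[0,-0.09,0],27],[[-140,0,-146],[0,-0.12,0],27],[[-175,0,-183],[0,-0.15,0],27],[[-210,0,-220],[0,-0.18,0],27],[[-245,0,-256],[0,-0.21,0],27],[[-280,0,-293],[0,-0.24,0],27],[[-315,0,-330],[0,-0.27,0],27],[[-350,0,-366],[0,-0.3,0],27],[[-385,0,-403],[0,-0.33,0],27],[[-420,0,-440],[0,-0.36,0],27],[[-445,0,-466],[0,-0.385,0],27],[[-445,0,-466],[0,-0.385,0],27],[[-445,50,-466],[0,-0.385,0],27],[[-445,81,-466],[0,-0.385,0],27],[[-445,81,-466],[0,-0.385,0],27]]'; python3 go.py
```

```text
time: 2.4
ee_pos: [0.4751, -0.016, 0.1463]
tcp_rot: [-89.6, -0.1, 97.4]
wrist_force: [0.4, 0.1, 1.0]
opening: 0.0266
key [ 0.4789 -0.0374  0.0386] tcp target xy [ 0.4772 -0.0169  0.0229] cup?
pose [ 0.4751 -0.016   0.1463] [-8.962e+01 -7.000e-02  9.740e+01] q [ -1.9  -5.7 -10.   86.1   0.   -9.3] F [0.38 0.07 1.05] op 0.026563392220245043 t 2.4
0.15 shift mm [-1.2 -3.7 -1.9] rot [-0.0066 -0.      0.0012]
0.06 shift mm [-1.3 86.3 -2.5] rot [-0.0066 -0.      0.0012]
0.045 shift mm [ -1.4 101.3  -2.6] rot [-0.0066 -0.      0.0012]
```

```bash
python3 -m inch '[[[-1,25,-2],[-0.006,0,0],27],[[-1,50,-2],[-0.006,0,0],27],[[-1,70,-2],[-0.006,0,0],27],[[-1,84,-2],[-0.006,0,0],27],[[-1,84,-2],[-0.006,0,0],27],[[-1,84,-2],[-0.006,0,0],27]]'; python3 go.py
python3 - <<'E'
from h import *
t=np.load("t.npy")
ims=[]
for c,(x0,y0,w,h) in {"top":(300,215,80,80),"side":(280,215,80,80)}.items():
    P=bot.camera(c); im=P["frame"][y0:y0+h,x0:x0+w,::-1]
    ims.append(cv2.resize(im,(400,400),interpolation=cv2.INTER_CUBIC))
    for n in("key_left","pack_thick"): print(c,n,[(d["box"],round(d["confidence"],2)) for d in bot.search_frame(P,n)][:3])
cv2.imwrite("pics/n1.png",np.hstack(ims))
E
```

```text
time: 3.0
ee_pos: [0.4772, -0.0165, 0.0638]
tcp_rot: [-90.0, -0.1, 97.4]
wrist_force: [-0.3, 0.4, -0.5]
opening: 0.0267
key [ 0.4789 -0.0374  0.0386] tcp target xy [ 0.4772 -0.0169  0.0229] cup?
pose [ 0.4772 -0.0165  0.0638] [-9.005e+01 -6.000e-02  9.741e+01] q [ -2.   -4.9 -18.3  76.5   0.1  -9.4] F [-0.32  0.4  -0.48] op 0.026741889686757322 t 3.0
0.15 shift mm [ -0.3 -86.2   0. ] rot [0.0008 0.0002 0.001 ]
0.06 shift mm [-0.4  3.8  0.1] rot [0.0008 0.0002 0.001 ]
0.045 shift mm [-0.4 18.8  0.1] rot [0.0008 0.0002 0.001 ]
top key_left []
top pack_thick [([276.3, 317.3, 306.2, 345.4], 0.89), ([210.1, 209.9, 241.5, 229.6], 0.61)]
side key_left [([274.2, 320.2, 314.1, 354.3], 0.47)]
side pack_thick [([234.7, 277.8, 269.8, 303.2], 0.96), ([334.3, 181.8, 358.2, 211.5], 0.9), ([348.0, 264.4, 395.1, 344.5], 0.73)]
```

View pics/n1.png

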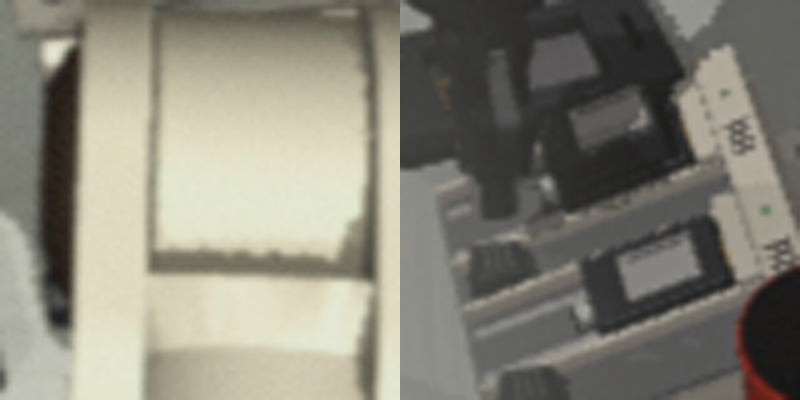

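The top view is blocked by the wrist. In the side view the right fingertip is at crop (505,210), directly above the left key at (502,255), and its height agrees. I'll go down and watch the force.

```bash
python3 -m inch '[[[0,8,0],[0,0,0],27],[[0,15,0],[0,0,0],27],[[0,20,0],[0,0,0],27],[[0,22,0],[0,0,0],27],[[0,22,0],[0,0,0],27],[[0,22,0],[0,0,0],27]]'; python3 -m inch '[[[0,2,0],[0,0,0],27],[[0,4,0],[0,0,0],27],[[0,4,0],[0,0,0],27],[[0,4,0],[0,0,0],27]]'
```

```text
time: 3.9
ee_pos: [0.477, -0.0167, 0.0411]
tcp_rot: [-90.0, -0.1, 97.4]
wrist_force: [-0.8, 0.6, -0.2]
opening: 0.0272
time: 4.3
ee_pos: [0.4772, -0.0167, 0.0372]
tcp_rot: [-90.0, -0.1, 97.4]
wrist_force: [0.8, 0.2, 1.4]
opening: 0.0268
```

```bash
python3 -m inch '[[[0,2,0],[0,0,0],27],[[0,3,0],[0,0,0],27],[[0,3,0],[0,0,0],27],[[0,3,0],[0,0,0],27]]'; python3 -c "
from h import *
for i in range(4): bot.camera('side'); print(bot.get_obs()['wrist_force'].round(2),bot.get_obs()['ee_pos'].round(4))"
```

```text
time: 4.7
ee_pos: [0.4772, -0.0167, 0.0343]
tcp_rot: [-90.1, -0.1, 97.4]
wrist_force: [-0.8, -0.7, 1.6]
opening: 0.0268
[-0.48 -0.43  1.29] [ 0.4772 -0.0166  0.0343]
[-0.24 -0.65  2.16] [ 0.4772 -0.0167  0.0343]
[ 0.89 -0.96  2.7 ] [ 0.4772 -0.0167  0.0343]
[0.31 0.98 1.52] [ 0.4772 -0.0167  0.0343]
```

```bash
python3 -m inch '[[[0,2,0],[0,0,0],27],[[0,4,0],[0,0,0],27],[[0,4,0],[0,0,0],27],[[0,4,0],[0,0,0],27]]'; python3 -c "
from h import *
F=[]
for i in range(6): P=bot.camera('side'); F.append(bot.get_obs()['wrist_force'])
print(np.mean(F,0).round(2))
cv2.imwrite('pics/n2.png',cv2.resize(P['frame'][215:295,280:360,::-1],(480,480),interpolation=cv2.INTER_CUBIC))"
```

```text
time: 5.3
ee_pos: [0.4773, -0.0167, 0.0304]
tcp_rot: [-90.1, -0.0, 97.4]
wrist_force: [-1.7, -0.5, 6.7]
opening: 0.027
[-1.76 -0.1   5.8 ]
```

View pics/n2.png

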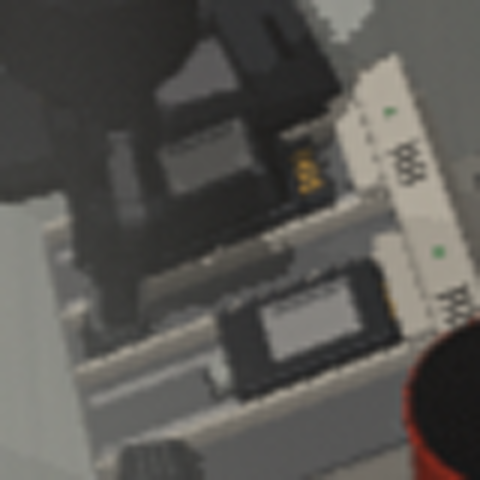

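The battery has sprung out: its contacts show at (308,170), and its front rests against the other finger. The slim pack is still in place. I'll press slightly further for margin and check.

```bash
python3 -m inch '[[[0,1,0],[0,0,0],27],[[0,1,0],[0,0,0],27],[[0,1,0],[0,0,0],27],[[0,1,0],[0,0,0],27],[[0,1,0],[0,0,0],27]]'; python3 -c "
from h import *
F=[]
for i in range(8): P=bot.camera('side'); F.append(bot.get_obs()['wrist_force'])
print(np.mean(F,0).round(2), bot.get_obs()['ee_pos'])
cv2.imwrite('pics/n3.png',cv2.resize(P['frame'][215:295,280:360,::-1],(480,480),interpolation=cv2.INTER_CUBIC))"
```

```text
time: 6.1
ee_pos: [0.4774, -0.0168, 0.0303]
tcp_rot: [-90.1, -0.0, 97.4]
wrist_force: [-4.4, -0.2, 13.2]
opening: 0.0271
[-4.33  0.86 12.61] [ 0.47732657 -0.01675794  0.03026817]
```

View pics/n3.png

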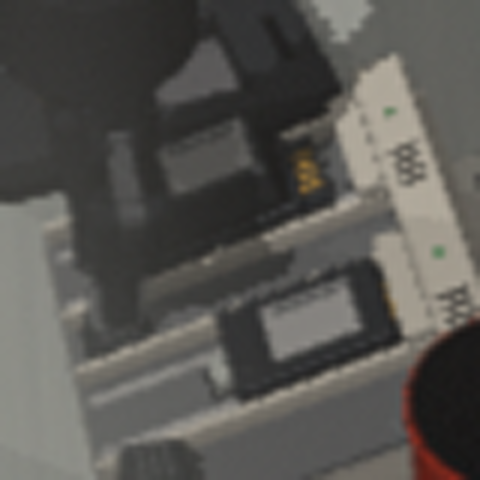

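```bash
python3 -c "
from h import *
t=np.load('t.npy');P=load('side')
for d in(0,10,20,30,40): print(d,proj(P,world(deck(.037-d/1e3,.0545,.034),t)).round(1))
A=cv2.cvtColor(cv2.imread('pics/n2.png'),6);B=cv2.cvtColor(cv2.imread('pics/n3.png'),6)
print('shift n2->n3 px',np.array(cv2.phaseCorrelate(np.float32(A[60:240,140:340]),np.float32(B[60:240,140:340]))[0])/6)
"
```

```text
0 [321.9 238.7]
10 [317.9 240.4]
20 [313.9 242. ]
30 [309.9 243.6]
40 [306.  245.2]
shift n2->n3 px [-0.00011377  0.0107111 ]
```

The displacement measures about 19 mm. That fits: the battery's front face leans forward 18°, so its upper edge meets the vertical finger about 10 mm early. The battery is at rest and the key is at its stop, so I'm handing in.

```bash
python3 -c "
from h import *
print(bot.job_done()); o=bot.get_obs(); print(o['time'],o['wrist_force'])"
```

```text
the job is handed in; nothing more can be done
None
the job is handed in; nothing more can be done
```

I pressed the left bay's release key down with the right finger. The thick battery sprang out and came to rest against the left finger on the lead-in. I handed the job in while holding that pose, at about 7 s; no verdict was reported.

**Last checks**
- **Key:** the tool stopped at z = 30.3 mm, and the key's bottom stop is expected at 30.6 mm. It was pressing with about 12.6 N.
- **Thick battery:** it sits about 19 mm down the lane, and nothing moved between the last two pictures. The finger contact is inferred from where it stopped, because neither picture shows it directly.
- **Slim battery:** it looked unmoved in its bay. I saw no contact with any bystander.

**What disagreed**
- **Charger fit:** it left residuals of 2–3 px at the housing corners. The keys and latch noses matched well.
- **Sideways force:** the last millimetre of pressing raised it to about 4 N. I put that down to friction on the key but did not confirm it.

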